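# Turn the lidded bits box over on its rest

## Robot

A 7-joint arm with a two-finger parallel gripper is mounted at the origin on a cart in front of the work surface, level with it; the furniture and walls round the work are solid. World frame = base frame: x ahead of the robot, y to its left, z up, the work surface at z = 0. Lengths are in m, angles in rad, forces in N, time in s.
With the tool pointing down it reaches from about 0.4 to 0.85 m from the base axis. Payload 10.4 kg.
Tool frame: the origin (TCP) lies midway between the tips of the shut fingers; the grasp point (between the pads) lies 19 mm behind it; z points along the fingers, y is the line along which they close (so a half turn about z gives the same grasp; the last joint's range is limited). The gripper opens to 85 mm and grips with 20 to 120 N. Pads are 22 mm wide; open, the fingers measure 114 mm over their backs; the gripper's body (76 mm by 85 mm) begins 54 mm behind the grasp point. The pads swing forward as they close: fully open they stand 13 mm farther back than shut.
Start: joints at [-0.023, 0.332, -0.065, 1.46, 0.022, 1.35, -0.088], TCP at [0.625, 0, 0.231] pointing down, gripper open.
Joint ranges: [-2.6, 2.6], [-0.5, 2.12], [-1.47, 1.34], [0.16, 2.42], [-1.27, 4.41], [0.06, 2.06], [-2.6, 2.6]. Speed limits (rad/s): [2.22, 2.22, 2.79, 2.79, 3.14, 3.14, 3.14].

## Interface

Orientations are given as a unit quaternion [x, y, z, w].
In Python, from workcell import get_obs, camera, camera_params, hand_in gives the robot as it stands.
- The arm moves only by the tool carry_out, never from a script. Its argument "commands" is a list that holds one entry, the list of rows, each a list of 6 numbers: the shift along the tool's x, y, z in units of 40 mm (1.0 is 40 mm), then the turn, a rotation vector about the tool's x, y, z in units of 6 degrees (1.0 is 6 degrees). In form: [[[x, y, z, ax, ay, az], ...]]. A call has 1 to 20 rows; each row shifts and turns the commanded pose from where the row before left it, along the tool's axes as they then stand; what a row does not reach is not made up. A row lasts 1/12 s, in which the tool goes at most 41.7 mm and 7.16 degrees, less where a joint would pass 70% of its speed; a pose out of reach is approached as far as the arm can. A call is refused whole if a number of a shift passes 1 or a number of a turn 1, either way. A call with a gripper value outside its range is refused whole. "hand" is the closure, from -1 (fully open) to 1 (shut), set as the call begins (left out, the last holds). The fingers move at their own pace and stop on an object; "force" is the grip in N (left out, the last holds). Time passes only in rows, so rows that do not move let the fingers close. It gives the time, the measured TCP pose, the force, the opening and the grip force at its end, in the units of the state.
- get_obs(): the state, without advancing time (a new reading comes with each control period).
- camera(name): name is "scene" or "side" or "wrist"; returns the picture (384x512x3 uint8, red, green, blue); there is no depth.
- camera_params(name): a dict with "mtx" (3x3 intrinsics, pixels), "R" (3x3) and "t" (3): a world point X has camera coordinates R X + t. Camera axes: x right, y down, z forward; pixel columns grow to the right and rows downward; lengths in m; the calibration is good to about 2 mm. A picture is of the moment at which its call begins: read the wrist's pose just before it. camera_params takes no time and is no camera call; for the wrist camera it gives the pose at the moment of the call.
- hand_in(): hands the job in; it is judged then, once.
The state is a dict: "clock": time; "joint_pos": joint angles; "joint_velocities": joint speeds; "tau": joint torques, N m; "position": TCP position; "ee_rot": TCP orientation; "ft_force": force on the tool from outside, world axes, zero at the start; "torque": the same for the moment, N m; "grip_width": opening from 0.0 (shut) to 1.0 (fully open); "grasp_force": force on a finger pad.
Only numpy, scipy, OpenCV 4.12 (cv2) and the standard library are available. Lean on these libraries where they do the work, as an engineer would, in place of code of your own. Each camera call takes 0.05 s, during which the arm holds its last target. There are 200 camera calls.

## Task

On the sloping wooden rest lies a small wooden box with a loose lid on its upper side. Pinch lid and bottom together, take the box off the rest, turn it over without letting the lid come open, and lay it back on the same rest as it lay before, only now lying on its lid, so that the offcut inside ends up in the lid. Let go of it there.

Things in the scene. Friction and masses are not known exactly. Their poses are not given: they have to be found in the camera images.
- bits_box: Pine box (without lid): 130 mm along its x, 80 along y, 34 high along z, walls 6, 0.2 kg. Origin: centre of the floor's outside; z points out of the lid side. Starts floor down on the rest's 45 degree slope, x straight down the slope, +x end on the ledge; its upper 60 mm (-x end) stick out free past the slope, to be pinched there over lid and floor. Closed it is a plain block 130 x 80 x 40 mm.
- box_lid: Loose plywood lid: flat plate 130 x 80 x 6 mm, flush with the box's sides; a 6 mm deep frame under it fits into the box with 2 mm play all round. Only its weight keeps it on. Origin: centre of the plate's underside (without the frame); shut, it lies at box_seat with axes as the box. 0.07 kg.
- box_mid (a point): Centre of the closed block (box with lid), 20 mm above the box's origin along the box's z; axes as the box.
- box_seat (a point): Centre of the box's mouth, 34 mm above the box's origin along its z: where the lid's origin lies when the lid is shut.
- rest: Wooden rest fixed to the bench, base 120 x 110 x 12 mm, origin: centre of its underside. A 10 mm board, 110 mm wide, slopes at 45 degrees, rising to the rest's -x (the robot's left), 70 mm long from ledge to upper edge. The ledge stands square to the slope at its foot, 46 mm deep. Their inner corner is at x = +35, z = 30 mm. Empty space under the box's free end.
- rest_mid (a point): Fixed on the rest, at x = +3 mm, y = 0, z = 90 mm of the rest, axes as the rest: where box_mid lies when the closed box lies centred on the slope against the ledge, either way up.
- offcut: Pine offcut, 30 x 60 x 18 mm, about 30 g, loose inside the box and out of sight. Origin: centre of its underside.
Mind the look-alikes: they are no part of the job. What is shaped like the bits_box but red is not meant. Of the things that look like the box_lid, the larger one is meant.

How it is judged:
On the way:
1. the box is off the rest, its lid shut (distance between box_mid and rest_mid above 0.03 m and contact force between each of bits_box, box_lid and rest below 0.05 N and distance between box_lid and box_seat below 0.008 m and angle between the z axis of box_lid and the z axis of bits_box, either way round below 0.1 rad), for 0.1 s.
At the end, for the whole second after the job is handed in: The box rests on the slope, turned over onto its lid: its z axis 135 deg from vertical and its sides in line with the rest (both within 11 deg), box_mid within 20 mm of rest_mid, the lid bearing on the rest and shut (within 8 mm of box_seat and 5 deg), the offcut inside (angle between bits_box's own z axis and vertical between 2.155 and 2.557 rad and angle between the y axis of bits_box and the y axis of rest, either way round below 0.2 rad and distance between box_mid and rest_mid below 0.02 m and distance between box_lid and box_seat below 0.008 m and angle between the z axis of box_lid and the z axis of bits_box, either way round below 0.1 rad and distance between offcut and box_mid below 0.07 m and contact force between box_lid and rest above 0.2 N and linear speed of bits_box below 0.02 m/s); the robot touches nothing.
It fails at once if the lid comes open (lid more than 12 mm from its seat) (distance between box_lid and box_seat above 0.012 m).
It also fails if it takes over 45 s, if anything falls off the work surface, if the arm or the gripper's body presses on something with over 40 N, if the wrist force passes 120 N, or if a joint passes its speed limit or range.

## Working session

There is one attempt and no reset: what is moved stays moved. The work goes in short steps, Python scripts to look and compute and a tool call to move; the robot and the scene stay as the last step left them, time stands still between calls to the robot, and variables do not carry over. Pictures are saved under pics/ and viewed, at most 10 in all, crops included, and the job is handed in when it is done.

Besides the shell and the picture viewer there is one more tool, called as a command line: name --argument value ..., lists and objects as JSON in quotes. carry_out: Moves the arm, as the interface text tells. Its arguments: {"type":"object","properties":{"commands":{"type":"array"},"hand":{"type":"number"},"force":{"type":"number"}},"required":["commands"]}

```bash
mkdir -p pics; ls
python3 - <<'E'
from workcell import *
import cv2,numpy as np
o=get_obs(); print({k:np.round(v,3) for k,v in o.items()})
for n in ["scene","side"]:
    p=camera_params(n); print(n,p)
    cv2.imwrite(f"pics/{n}0.png",cv2.cvtColor(camera(n),cv2.COLOR_RGB2BGR))
E
```

```text
pics
{'clock': np.float64(0.0), 'joint_pos': array([-0.023,  0.333, -0.065,  1.461,  0.022,  1.35 , -0.089]), 'joint_velocities': array([ 0.   ,  0.001, -0.   , -0.   , -0.   , -0.   ,  0.   ]), 'tau': array([ 0.0000e+00, -6.2545e+01,  5.0000e-02, -3.9161e+01,  1.6000e-02,
        1.0000e-02, -0.0000e+00]), 'position': array([ 0.625, -0.   ,  0.231]), 'ee_rot': array([ 0.707,  0.707, -0.001, -0.   ]), 'ft_force': array([-1.157, -0.169,  0.099]), 'torque': array([-0.006, -0.021, -0.014]), 'grasp_force': np.float64(0.0), 'grip_width': np.float64(0.996)}
scene {'mtx': array([[429.49721407,   0.        , 246.40682154],
       [  0.        , 429.49721407, 196.76285292],
       [  0.        ,   0.        ,   1.        ]]), 'R': array([[ 0.92518464, -0.37911967,  0.0173685 ],
       [-0.18671444, -0.49453731, -0.84886428],
       [ 0.33041051,  0.78211324, -0.52832544]]), 't': array([-0.52539805,  0.09287933,  1.04937833])}
side {'mtx': array([[347.48209738,   0.        , 245.96331743],
       [  0.        , 347.48209738, 192.05193535],
       [  0.        ,   0.        ,   1.        ]]), 'R': array([[ 0.99444665, -0.10440852, -0.0132183 ],
       [-0.07720936, -0.63843555, -0.7657929 ],
       [ 0.07151627,  0.76256076, -0.64295141]]), 't': array([-0.53630208,  0.00841058,  0.97222263])}
```

View pics/scene0.png

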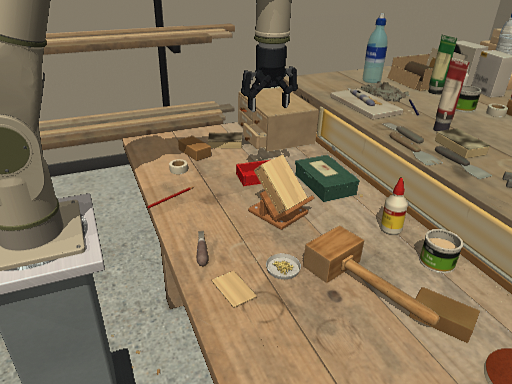

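View pics/side0.png

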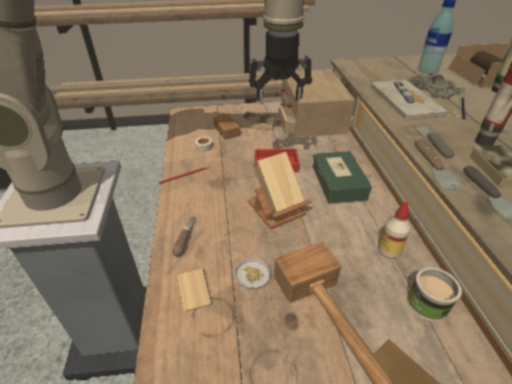

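Candidates: the pine box on the sloping rest (scene 285,185), a red box behind it (252,172, excluded), and a small loose plate (234,288, the smaller lid look-alike). The box on the rest is the one to use, and I'll check it with a close crop.

Run:
```python
import cv2,numpy as np
a=cv2.imread("pics/scene0.png")[140:235,235:325]; b=cv2.imread("pics/side0.png")[135:230,235:325]
f=lambda x:cv2.resize(x[:, :80+10][:, :],None,fx=4.4,fy=4.4*1.0,interpolation=cv2.INTER_CUBIC)
A,B=f(a),f(b)
for I,u,v in((A,235,140),(B,235,135)):
    for k in range(0,90,10):
        cv2.putText(I,str(u+k),(int(k*4.4),10),0,.33,(0,0,255),1); cv2.line(I,(int(k*4.4),12),(int(k*4.4),18),(0,0,255),1)
        cv2.putText(I,str(v+k),(0,int(k*4.4)+4),0,.33,(0,0,255),1)
cv2.imwrite("pics/crop.png",np.hstack([A,B])); print(np.hstack([A,B]).shape)
```

```text
(418, 792, 3)
```

View pics/crop.png

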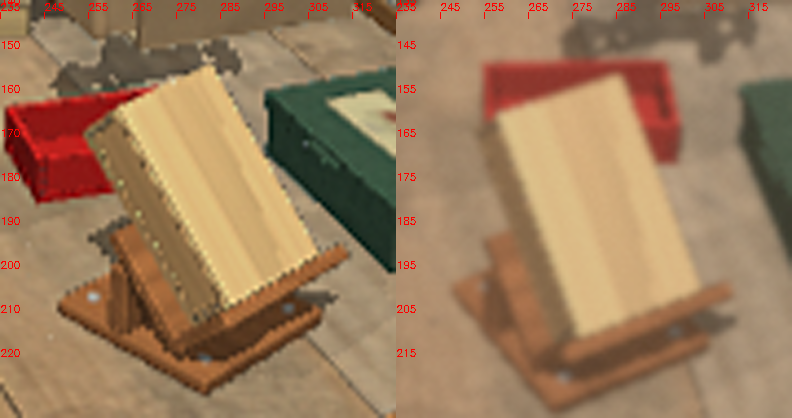

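The crop shows the pine box, lid up, on the rest. Lid corners in the scene picture are (262,162), (283,155), (308,197) and (287,210). The red box behind is a decoy. Next I fit the pose.

```bash
cat > h.py <<'E'
from workcell import *
import numpy as np
from scipy.optimize import least_squares
from scipy.spatial.transform import Rotation as Ro
s=np.sqrt(.5)
RB=np.array([[s,0,s],[0,1,0],[-s,0,s]])  # box axes in rest
def proj(n,X):
    p=camera_params(n); c=X@p["R"].T+p["t"]; q=c@p["mtx"].T; return q[:,:2]/q[:,2:]
E
python3 - <<'E'
from h import *
bl=np.array([[-65,-40,20],[-65,40,20],[65,40,20],[65,-40,20]])/1e3
base=np.array([[-60,-55,12],[60,-55,12],[60,55,12]])/1e3
P={"scene":([(261.8,162.3),(283.2,155),(308.2,196.8),(287.5,210)],[(248,207.5),(282,228.5),(308.4,210.6)]),
"side":([(258,161.6),(286.4,151.6),(304.5,200.9),(275.7,212.3)],[(247.7,200),(271.8,227),(305.9,213)])}
def W(p,L,t): return L@Ro.from_euler('z',p[2]).as_matrix().T+np.array([p[0],p[1],0])
def resbox(p): return np.concatenate([(proj(n,W(p,bl@RB.T+[.0032,0,.0901],0))-P[n][0]).ravel() for n in P])
def resrest(p): return np.concatenate([(proj(n,W(p,base,0))-P[n][1]).ravel() for n in P])
for f in(resbox,resrest):
    r=least_squares(f,[.6,.1,-1.57]); print(np.round(r.x,4),np.round(r.fun,1))
r=least_squares(lambda p:np.r_[resbox(p),resrest(p)],[.6,.1,-1.57]);p=r.x;print(np.round(p,4))
RW=Ro.from_euler('z',p[2]).as_matrix()@RB
print("box_mid",W(p,np.array([[.0032,0,.0901]]),0),"\n",RW.round(3))
E
```

```text
[ 0.6058 -0.1283 -1.1884] [-0.2  1.7 -0.1 -0.7 -0.5  1.5 -0.4  0.1  0.1 -1.2  0.  -0.2  0.1  0.2
  1.1 -0.4]
[ 0.606  -0.1305 -1.1721] [-0.2  0.9 -0.1 -0.9  0.7  0.1 -0.7 -0.5 -1.   0.6  1.5 -0.7]
[ 0.6058 -0.1293 -1.1784]
box_mid [[ 0.6070224  -0.13229703  0.0901    ]] 
 [[ 0.27   0.924  0.27 ]
 [-0.653  0.382 -0.653]
 [-0.707  0.     0.707]]
```

carry_out --commands '[[[-0.25,-0.75,-0.5,0,0,0],[-0.25,-0.75,-0.5,0,0,0],[0,0,0,0,0,0.94],[0,0,0,0,0,0.94],[0,0,0,0,0,0.94],[0,0,0,0,0,0.94],[0,0,0,0,0,0.94],[0,0,0,0,0,0.94],[0,0,0,0,0,0.94],[0,0,0,0,0,0.94],[0,0,0,0,0,0.94],[0,0,0,0,0,0.94],[0,0,0,0,0,0.94],[0,0,0,0,0,0.94],[0,0,0,0,0,0]]]' --hand -1

```text
clock: 1.35
position: [0.5648, -0.02, 0.2709]
ee_rot: [0.982, 0.191, -0.0, -0.0]
ft_force: [-0.5, 0.0, 0.3]
grip_width: 1.001
grasp_force: 0.0
```

carry_out --commands '[[[0,0,0,-0.75,0,0],[0,0,0,-0.75,0,0],[0,0,0,-0.75,0,0],[0,0,0,-0.75,0,0],[0,0,0,-0.75,0,0],[0,0,0,-0.75,0,0],[0,0,0,-0.75,0,0],[0,0,0,-0.75,0,0],[0,0,0,-0.75,0,0],[0,0,0,-0.75,0,0],[0,0,0,0,0,0],[0,0,0,0,0,0]]]'

```text
clock: 2.35
position: [0.5647, -0.0192, 0.2704]
ee_rot: [0.906, 0.181, 0.073, 0.375]
ft_force: [0.2, 0.3, -0.1]
grip_width: 1.002
grasp_force: 0.0
```

```bash
cat >> h.py <<'E'
mid=np.array([.6070,-.1323,.0901]); RW=Ro.from_euler('z',-1.1784).as_matrix()@RB
def rel():
    o=get_obs(); R=Ro.from_quat(o["ee_rot"]).as_matrix()
    print("t",o["clock"],"q",np.round(o["joint_pos"],3),"pos",np.round(o["position"],4))
    print("TCP in box axes mm",np.round((o["position"]-mid)@RW*1e3,1)); print("tool axes in box\n",np.round(RW.T@R,3),o["grip_width"],o["grasp_force"],o["ft_force"])
    return o,R
def go(bx,T,zf=1):
    # shift (units) to box-frame mm bx, turn (units) to tool rotation T given in box axes
    o,R=rel(); d=R.T@(mid+RW@(np.array(bx)/1e3)-o["position"])/.04
    rv=np.degrees(Ro.from_matrix(R.T@RW@T).as_rotvec())/6
    print("shift",d.round(3),"turn",rv.round(3))
A=np.array([[0,0,1],[-1,0,0],[0,1,0]]).astype(float)
A=np.array([[0,0,1.],[1,0,0],[0,1,0]])  # tool x=box y, y=box z, z=box x
E
python3 -c "
from h import *
go([-115,0,0],A)"
```

```text
t 2.35 q [-0.402  0.141 -0.103  1.826  0.811  1.375 -1.931] pos [ 0.5647 -0.0192  0.2704]
TCP in box axes mm [-212.8    4.2   42.2]
tool axes in box
 [[ 0.002  0.002  1.   ]
 [ 1.     0.003 -0.002]
 [-0.003  1.    -0.002]] 1.0018058922209936 0.0 [ 0.21107853  0.27723976 -0.11186847]
shift [-0.095 -1.05   2.448] turn [-0.02   0.021  0.028]
```

carry_out --commands '[[[-0.03,-0.35,0.6,0,0,0],[-0.03,-0.35,0.6,0,0,0],[-0.03,-0.35,0.6,0,0,0],[0,0,0.6,0,0,0],[0,0,0,0,0,0],[0,0,0,0,0,0]]]'

```text
clock: 2.85
position: [0.5761, -0.0586, 0.1739]
ee_rot: [0.907, 0.178, 0.073, 0.375]
ft_force: [-0.6, 0.6, 0.2]
grip_width: 1.003
grasp_force: 0.0
```

Run:
```python
from h import *
import cv2
go([-13,0,0],A)
im=[cv2.cvtColor(camera(n),cv2.COLOR_RGB2BGR) for n in("scene","wrist")]
cv2.imwrite("pics/pre.png",np.hstack([cv2.resize(im[0][90:240,200:350],(400,400),interpolation=2),cv2.resize(im[1],(400,400))]))
```

```text
t 2.85 q [-0.359  0.242 -0.066  1.93   0.882  1.191 -2.047] pos [ 0.5761 -0.0586  0.1739]
TCP in box axes mm [-115.8   -0.4    2.8]
tool axes in box
 [[ 0.005  0.001  1.   ]
 [ 1.    -0.003 -0.005]
 [ 0.003  1.    -0.001]] 1.0025358982553751 0.0 [-0.58904092  0.62112662  0.17410963]
shift [ 0.023 -0.066  2.571] turn [-0.011  0.049 -0.031]
```

View pics/pre.png

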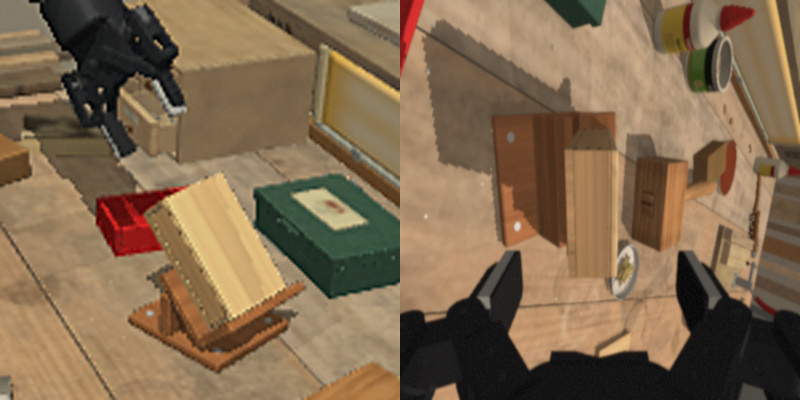

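The left half shows the open gripper lined up uphill of the box. The right half (wrist camera) shows the box's end face at about x 568–618, between the fingers. I'll check the offset against the model.

Run:
```python
from h import *
E=np.array([[-65,a,b] for a in(-40,40) for b in(-20,20)]+[[65,a,b] for a in(-40,40) for b in(-20,20)])/1e3
q=proj("wrist",mid+E@RW.T); print(np.c_[E[:,:]*1e3,400+q[:,0]*400/512,q[:,1]*400/384].round(1))
```

```text
[[-65.  -40.  -20.  572.1 277.5]
 [-65.  -40.   20.  619.3 277.3]
 [-65.   40.  -20.  568.7 151.9]
 [-65.   40.   20.  621.1 151.6]
 [ 65.  -40.  -20.  582.  212.5]
 [ 65.  -40.   20.  612.  212.4]
 [ 65.   40.  -20.  580.6 131.3]
 [ 65.   40.   20.  612.6 131.1]]
```

The model matches within about 2 mm, so I move in and close.

carry_out --commands '[[[0.02,-0.04,0.4,0,0,0],[0,-0.04,0.4,0,0,0],[0,0,0.4,0,0,0],[0,0,0.4,0,0,0],[0,0,0.4,0,0,0],[0,0,0.35,0,0,0],[0,0,0.2,0,0,0],[0,0,0,0,0,0],[0,0,0,0,0,0],[0,0,0,0,0,0]]]'

```text
clock: 3.78
position: [0.6039, -0.1201, 0.1001]
ee_rot: [0.906, 0.179, 0.075, 0.375]
ft_force: [-0.7, -0.1, 0.6]
grip_width: 0.998
grasp_force: 0.0
```

```bash
python3 -c "
from h import *
go([-13,0,0],A)"
```

```text
t 3.7833 q [-0.286  0.368 -0.003  1.953  0.985  1.006 -2.106] pos [ 0.6039 -0.1201  0.1001]
TCP in box axes mm [-15.9   1.8  -1.8]
tool axes in box
 [[ 0.001  0.     1.   ]
 [ 1.    -0.002 -0.001]
 [ 0.002  1.    -0.   ]] 0.9982190231273678 0.0 [-0.66797935 -0.05031815  0.56555905]
shift [-0.046  0.044  0.072] turn [-0.001  0.005 -0.02 ]
```

carry_out --commands '[[[-0.04,0.05,0,0,0,0],[0,0,0,0,0,0],[0,0,0,0,0,0],[0,0,0,0,0,0],[0,0,0,0,0,0],[0,0,0,0,0,0],[0,0,0,0,0,0],[0,0,0,0,0,0],[0,0,0,0,0,0],[0,0,0,0,0,0],[0,0,0,0,0,0],[0,0,0,0,0,0]]]' --hand 1 --force 25

```text
clock: 4.78
position: [0.6026, -0.1221, 0.1007]
ee_rot: [0.906, 0.179, 0.074, 0.375]
ft_force: [-2.2, 4.8, 2.2]
grip_width: 0.461
grasp_force: 24.8
```

carry_out --commands '[[[0,0,0,0,0,0],[0,0,0,0,0,0],[0,0,0,0,0,0],[0,0,0,0,0,0]]]' --force 60

```text
clock: 5.12
position: [0.6026, -0.1221, 0.1007]
ee_rot: [0.906, 0.179, 0.074, 0.375]
ft_force: [-3.8, 4.1, 1.3]
grip_width: 0.459
grasp_force: 56.0
```

```bash
python3 -c "
from h import *
go([-13,0,0],A)"
```

```text
t 5.1167 q [-2.830e-01  3.640e-01 -2.000e-03  1.957e+00  9.850e-01  1.005e+00
 -2.103e+00] pos [ 0.6026 -0.1221  0.1007]
TCP in box axes mm [-15.4  -0.2  -0.4]
tool axes in box
 [[ 0.001  0.001  1.   ]
 [ 1.    -0.002 -0.001]
 [ 0.002  1.    -0.001]] 0.4591936916978289 55.99661707878113 [-3.8123575   4.07741933  1.2882048 ]
shift [0.005 0.009 0.06 ] turn [-0.005  0.012 -0.015]
```

carry_out --commands '[[[0,0.05,-0.05,0,0,0],[0,0.1,-0.1,0,0,0],[0,0.15,-0.15,0,0,0],[0,0.2,-0.2,0,0,0],[0,0.2,-0.2,0,0,0],[0,0.2,-0.2,0,0,0],[0,0.2,-0.2,0,0,0],[0,0.2,-0.2,0,0,0],[0,0.2,-0.2,0,0,0],[0,0.2,-0.2,0,0,0],[0,0.2,-0.2,0,0,0],[0,0.2,-0.2,0,0,0],[0,0.2,-0.2,0,0,0],[0,0.2,-0.2,0,0,0],[0,0.1,-0.1,0,0,0],[0,0.05,-0.05,0,0,0],[0,0,0,0,0,0],[0,0,0,0,0,0]]]'

```text
clock: 6.62
position: [0.6023, -0.1229, 0.2502]
ee_rot: [0.906, 0.179, 0.074, 0.375]
ft_force: [0.3, 0.8, -3.6]
grip_width: 0.463
grasp_force: 57.0
```

Run:
```python
from h import *
import cv2
rel()
im=[cv2.cvtColor(camera(n),cv2.COLOR_RGB2BGR) for n in("scene","wrist")]
cv2.imwrite("pics/lift.png",np.hstack([cv2.resize(im[0][70:240,190:360],(400,400),interpolation=2),cv2.resize(im[1],(400,400))]))
```

```text
t 6.6167 q [-0.268  0.167 -0.017  1.841  0.86   1.197 -1.825] pos [ 0.6023 -0.1229  0.2502]
TCP in box axes mm [-120.6   -0.7  105.8]
tool axes in box
 [[ 0.002  0.     1.   ]
 [ 1.    -0.002 -0.002]
 [ 0.002  1.    -0.   ]] 0.46297376605434554 56.99575066566467 [ 0.26811801  0.82229709 -3.63847053]
```

View pics/lift.png

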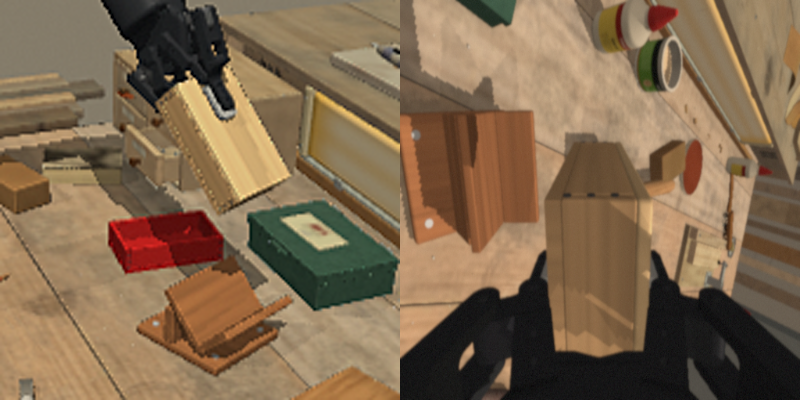

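The box is clear of the rest with its lid shut and held straight. Wrist view: lid seam at x≈645, box mouth edge intact. Next I turn it 180° about the tool axis.

carry_out --commands '[[[0,0,0,0,0,-0.3],[0,0,0,0,0,-0.6],[0,0,0,0,0,-0.85],[0,0,0,0,0,-0.85],[0,0,0,0,0,-0.85],[0,0,0,0,0,-0.85],[0,0,0,0,0,-0.85],[0,0,0,0,0,-0.85],[0,0,0,0,0,-0.85],[0,0,0,0,0,-0.85],[0,0,0,0,0,-0.85],[0,0,0,0,0,-0.85],[0,0,0,0,0,-0.85],[0,0,0,0,0,-0.85],[0,0,0,0,0,-0.85],[0,0,0,0,0,-0.85],[0,0,0,0,0,-0.85],[0,0,0,0,0,-0.85],[0,0,0,0,0,-0.5]]]'

```text
clock: 8.3
position: [0.6023, -0.1229, 0.25]
ee_rot: [0.512, 0.769, -0.214, 0.317]
ft_force: [-0.4, -0.7, -3.4]
grip_width: 0.462
grasp_force: 57.1
```

carry_out --commands '[[[0,0,0,0,0,-0.5],[0,0,0,0,0,-0.85],[0,0,0,0,0,-0.85],[0,0,0,0,0,-0.85],[0,0,0,0,0,-0.85],[0,0,0,0,0,-0.85],[0,0,0,0,0,-0.85],[0,0,0,0,0,-0.85],[0,0,0,0,0,-0.85],[0,0,0,0,0,-0.85],[0,0,0,0,0,-0.85],[0,0,0,0,0,-0.85],[0,0,0,0,0,-0.85],[0,0,0,0,0,-0.85],[0,0,0,0,0,-0.85],[0,0,0,0,0,-0.85],[0,0,0,0,0,-0.85],[0,0,0,0,0,-0.6],[0,0,0,0,0,-0.3],[0,0,0,0,0,0]]]'

```text
clock: 9.97
position: [0.6023, -0.123, 0.25]
ee_rot: [-0.18, 0.906, -0.375, 0.073]
ft_force: [0.2, -0.3, -3.4]
grip_width: 0.463
grasp_force: 57.2
```

Run:
```python
from h import *
import cv2
B=A.copy(); B[:,:2]*=-1
go([-15.4-20,0,23],B)
im=[cv2.cvtColor(camera(n),cv2.COLOR_RGB2BGR) for n in("scene","wrist")]
cv2.imwrite("pics/flip.png",np.hstack([cv2.resize(im[0][70:240,190:360],(400,400),interpolation=2),cv2.resize(im[1],(400,400))]))
```

```text
t 9.9667 q [-0.139  0.175 -0.159  1.834  0.882  1.214  1.307] pos [ 0.6023 -0.123   0.25  ]
TCP in box axes mm [-120.4   -0.8  105.7]
tool axes in box
 [[-0.003 -0.     1.   ]
 [-1.    -0.    -0.003]
 [ 0.    -1.    -0.   ]] 0.46262532081290164 57.17710733413696 [ 0.16817427 -0.30655803 -3.35377146]
shift [-0.026  2.067  2.126] turn [ 0.003 -0.026  0.002]
```

View pics/flip.png

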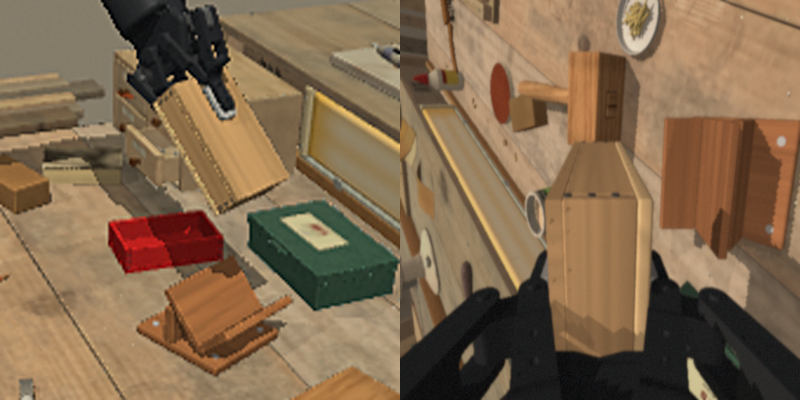

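The box is turned over: the floor is now on top, the lid is below and still shut. I lower it to about 15 mm short of the rest, then set it down slowly.

carry_out --commands '[[[-0.02,0.1,0.1,0,-0.02,0],[0,0.2,0.2,0,0,0],[0,0.2,0.2,0,0,0],[0,0.2,0.2,0,0,0],[0,0.2,0.2,0,0,0],[0,0.2,0.2,0,0,0],[0,0.2,0.2,0,0,0],[0,0.2,0.2,0,0,0],[0,0.2,0.2,0,0,0],[0,0.2,0.2,0,0,0],[0,0.2,0.2,0,0,0],[0,0.1,0.1,0,0,0],[0,0,0,0,0,0],[0,0,0,0,0,0],[0,0,0,0,0,0]]]'

```text
clock: 11.32
position: [0.6039, -0.1225, 0.1269]
ee_rot: [-0.179, 0.906, -0.375, 0.076]
ft_force: [0.7, 0.5, -4.0]
grip_width: 0.46
grasp_force: 57.2
```

Run:
```python
from h import *
B=A.copy(); B[:,:2]*=-1
go([-15.4,0,0.4],B)
```

```text
t 11.3167 q [-0.157  0.33  -0.145  1.936  0.999  1.066  1.07 ] pos [ 0.6039 -0.1225  0.1269]
TCP in box axes mm [-33.3   0.9  18.7]
tool axes in box
 [[ 0.001  0.     1.   ]
 [-1.     0.003  0.001]
 [-0.003 -1.     0.   ]] 0.4604177818356304 57.202436327934265 [ 0.74643962  0.50388643 -3.99685964]
shift [0.023 0.458 0.447] turn [-0.003  0.008 -0.025]
```

carry_out --commands '[[[0.02,0.1,0.1,0,0,0],[0,0.1,0.1,0,0,0],[0,0.1,0.1,0,0,0],[0,0.05,0.05,0,0,0],[0,0.03,0.03,0,0,0],[0,0,0,0,0,0],[0,0,0,0,0,0],[0,0,0,0,0,0]]]'

```text
clock: 11.98
position: [0.6029, -0.1228, 0.1049]
ee_rot: [-0.179, 0.906, -0.375, 0.075]
ft_force: [-0.8, 0.1, -3.3]
grip_width: 0.462
grasp_force: 57.2
```

carry_out --commands '[[[0,0.03,0.03,0,0,0],[0,0.02,0.02,0,0,0],[0,0,0,0,0,0],[0,0,0,0,0,0],[0,0,0,0,0,0]]]'

```text
clock: 12.4
position: [0.6027, -0.1229, 0.1019]
ee_rot: [-0.179, 0.906, -0.375, 0.075]
ft_force: [0.7, -0.7, -2.8]
grip_width: 0.458
grasp_force: 57.2
```

Run:
```python
from h import *
B=A.copy(); B[:,:2]*=-1
go([-15.4,0,0.4],B); o,R=rel(); print("F tool",R.T@o["ft_force"],o["torque"])
```

```text
t 12.4 q [-0.162  0.367 -0.139  1.951  1.027  1.039  1.02 ] pos [ 0.6027 -0.1229  0.1019]
TCP in box axes mm [-15.7  -0.3   1. ]
tool axes in box
 [[ 0.     0.     1.   ]
 [-1.     0.002  0.   ]
 [-0.002 -1.     0.   ]] 0.4576600976630681 57.1797251701355 [ 0.73749285 -0.71998834 -2.76846824]
shift [-0.008  0.016  0.007] turn [-0.     0.001 -0.02 ]
t 12.4 q [-0.162  0.367 -0.139  1.951  1.027  1.039  1.02 ] pos [ 0.6027 -0.1229  0.1019]
TCP in box axes mm [-15.7  -0.3   1. ]
tool axes in box
 [[ 0.     0.     1.   ]
 [-1.     0.002  0.   ]
 [-0.002 -1.     0.   ]] 0.4576600976630681 57.1797251701355 [ 0.73749285 -0.71998834 -2.76846824]
F tool [-0.40310459  1.28868596  2.62744943] [1.22285422 0.48913691 0.00299762]
```

carry_out --commands '[[[0,0.02,0.02,0,0,0],[0,0,0,0,0,0],[0,0,0,0,0,0],[0,0,0,0,0,0]]]'

```text
clock: 12.73
position: [0.6028, -0.1228, 0.1017]
ee_rot: [-0.179, 0.906, -0.376, 0.075]
ft_force: [-5.1, 3.3, 5.5]
grip_width: 0.464
grasp_force: 58.3
```

carry_out --commands '[[[0,0.02,0.02,0,0,0],[0,0,0,0,0,0],[0,0,0,0,0,0],[0,0,0,0,0,0]]]'

```text
clock: 13.07
position: [0.6029, -0.1226, 0.1016]
ee_rot: [-0.179, 0.906, -0.376, 0.076]
ft_force: [-10.8, 6.0, 14.3]
grip_width: 0.46
grasp_force: 59.4
```

Run:
```python
from h import *
o,R=rel(); print("F tool",R.T@o["ft_force"],o["torque"])
```

```text
t 13.0667 q [-0.163  0.369 -0.139  1.951  1.03   1.04   1.015] pos [ 0.6029 -0.1226  0.1016]
TCP in box axes mm [-15.5  -0.1   0.7]
tool axes in box
 [[ 0.     0.002  1.   ]
 [-1.     0.003  0.   ]
 [-0.003 -1.     0.002]] 0.46042971216218653 59.42606270313263 [-10.84233259   5.97368036  14.31403758]
F tool [  7.71896176  -3.34937811 -16.9508702 ] [-0.46722335  1.12672948 -1.35872994]
```

carry_out --commands '[[[0,0.02,-0.02,0,0,0],[0,0,0,0,0,0],[0,0,0,0,0,0],[0,0,0,0,0,0]]]' --force 20

```text
clock: 13.4
position: [0.6026, -0.1214, 0.1003]
ee_rot: [-0.179, 0.906, -0.375, 0.075]
ft_force: [-5.3, 4.0, 5.6]
grip_width: 0.458
grasp_force: 58.3
```

carry_out --commands '[[[0,0,0,0,0,0],[0,0,0,0,0,0],[0,0,0,0,0,0],[0,0,0,0,0,0],[0,0,0,0,0,0],[0,0,0,0,0,0],[0,0,0,0,0,0],[0,0,0,0,0,0],[0,0,0,0,0,0],[0,0,0,0,0,0],[0,0,0,0,0,0],[0,0,0,0,0,0]]]' --hand -1

```text
clock: 14.4
position: [0.6023, -0.1218, 0.0997]
ee_rot: [-0.179, 0.906, -0.375, 0.075]
ft_force: [-0.2, 0.4, -0.2]
grip_width: 1.001
grasp_force: 0.0
```

Run:
```python
from h import *
import cv2
rel()
im=[cv2.cvtColor(camera(n),cv2.COLOR_RGB2BGR) for n in("scene","wrist")]
cv2.imwrite("pics/rel.png",np.hstack([cv2.resize(im[0][90:240,200:350],(400,400),interpolation=2),cv2.resize(im[1],(400,400))]))
```

```text
t 14.4 q [-0.164  0.37  -0.139  1.953  1.03   1.038  1.014] pos [ 0.6023 -0.1218  0.0997]
TCP in box axes mm [-14.9  -0.3  -1.4]
tool axes in box
 [[ 0.     0.     1.   ]
 [-1.     0.002  0.   ]
 [-0.002 -1.     0.   ]] 1.0008011937800108 0.0 [-0.21497607  0.41150976 -0.20669373]
```

View pics/rel.png

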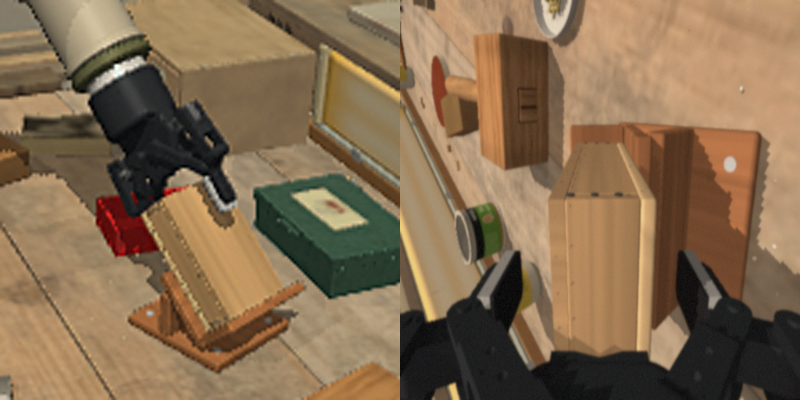

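The box lies on the rest, floor upward and free of the open fingers. I back straight out.

carry_out --commands '[[[0,0,-0.2,0,0,0],[0,0,-0.3,0,0,0],[0,0,-0.4,0,0,0],[0,0,-0.4,0,0,0],[0,0,-0.4,0,0,0],[0,0,-0.4,0,0,0],[0,0,-0.4,0,0,0],[0,0,-0.4,0,0,0],[0,0,-0.2,0,0,0],[0,0,0,0,0,0],[0,0,0,0,0,0]]]'

```text
clock: 15.42
position: [0.5688, -0.0405, 0.1876]
ee_rot: [-0.179, 0.906, -0.375, 0.076]
ft_force: [-0.5, 0.1, 0.6]
grip_width: 1.0
grasp_force: 0.0
```

Run:
```python
from h import *
import cv2
rel()
a,b=[cv2.cvtColor(camera(n),cv2.COLOR_RGB2BGR) for n in("scene","side")]
E=np.array([[x,a_,b_] for x in(-65,65) for a_ in(-40,40) for b_ in(-20,20)])/1e3
out=[]
for n,I,v,u in(("scene",a,140,235),("side",b,135,235)):
    J=cv2.resize(I[v:v+95,u:u+90],None,fx=4.4,fy=4.4,interpolation=2)
    for q in proj(n,mid+E@RW.T): cv2.circle(J,tuple(int(c) for c in (q-[u,v])*4.4),3,(255,0,0),-1)
    out.append(J)
cv2.imwrite("pics/end.png",np.hstack(out))
```

```text
t 15.4167 q [-0.254  0.228 -0.225  1.918  0.893  1.251  1.077] pos [ 0.5688 -0.0405  0.1876]
TCP in box axes mm [-139.3   -0.2   -1.3]
tool axes in box
 [[ 0.001  0.     1.   ]
 [-1.     0.002  0.001]
 [-0.002 -1.     0.   ]] 1.0002438866253414 0.0 [-0.47779311  0.10769261  0.57848202]
```

View pics/end.png

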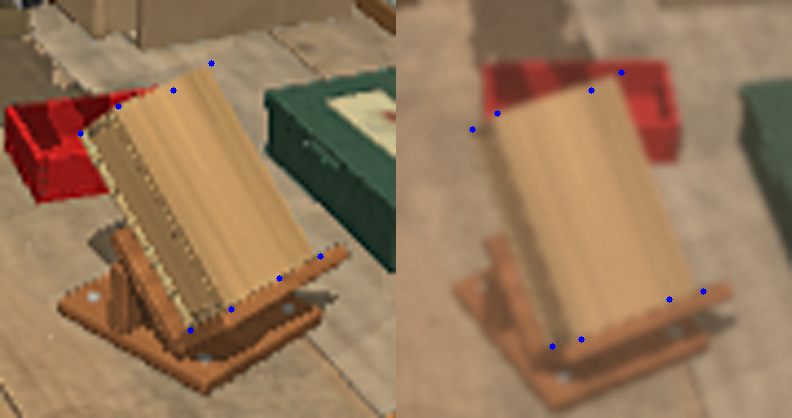

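The box corners match the intended pose within about 2 mm, with the lid shut below and the robot clear, so I hand in.

```bash
python3 -c "
from workcell import *
print(hand_in())"
```

```text
the job is handed in; nothing more can be done
None
```

I pinched the box shut, lifted it, turned it over, laid it back on the rest on its lid and handed the job in. The last pictures showed the lid shut, the box within about 2 mm of the intended pose and the gripper clear; the hand-in returned no verdict, and the offcut inside could not be seen.

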